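# Test the repair table's latching stop button

### The arm

A 6-joint arm with a two-finger parallel gripper is mounted at the origin on the work surface. World frame = base frame: x ahead of the robot, y to its left, z up, the work surface at z = 0. Lengths are in m, angles in rad, forces in N, time in s.
With the tool pointing down it reaches from about 0.325 to 0.925 m from the base axis. Payload 3.1 kg.
Tool frame: the origin (TCP) lies on the centre line of the jaws, within the pads' length; the fingertips stand 14 mm ahead of it and the grasp point (between the pads) lies 5 mm behind it; z points along the fingers, y is the line along which they close (so a half turn about z gives the same grasp; the last joint's range is limited). The gripper opens to 85 mm and grips with 20 to 120 N. Pads are 22 mm wide; open, the fingers measure 114 mm over their backs; the gripper's body (76 mm by 85 mm) begins 54 mm behind the grasp point. The pads swing forward as they close: fully open they stand 13 mm farther back than shut.
Start: joints at [1.011, 0.217, 1.613, -0, 1.311, -0.112], TCP at [0.271, 0.563, 0.211] pointing down, gripper open.
Joint ranges: [-2.75, 2.75], [-0.78, 2.1], [0.31, 2.55], [-1.13, 4.27], [0.13, 2.63], [-2.58, 2.58]. Speed limits (rad/s): [2.79, 2.79, 3.14, 3.14, 3.14, 3.14].

### API

Orientations are given as a unit quaternion [x, y, z, w].
In Python, from workcell import bot gives the robot as it stands.
- The arm moves only by the tool step_arm, never from a script. Its argument "targets" is a list of rows, each a list of 5 numbers: the shift along the tool's x, y, z in cm, then the turn about the tool's z in degrees, then the closure, from -1 (fully open) to 1 (shut), so that 0 is half open. A call has 1 to 20 rows; each row is the pose to reach, as a shift and turn from the pose commanded when the call began, along the tool's axes at that moment; what a row does not reach only later rows make up. A row lasts 1/12 s, in which the tool goes at most 41.7 mm and 7.16 degrees, less where a joint would pass 70% of its speed; a pose out of reach is approached as far as the arm can. A call with a gripper value outside its range is refused whole. The fingers move at their own pace and stop on an object; "squeeze" is the grip in N (left out, the last holds). Time passes only in rows, so rows that repeat a pose let the fingers close. It gives the time, the measured TCP pose, the force, the opening and the grip force at its end, in the units of the state.
- bot.observe(): the state, without advancing time (a new reading comes with each control period).
- bot.snapshot(name): name is "scene" or "top"; returns (picture, depth): 420x560x3 uint8, red, green, blue; 420x560 float32, m along the optical axis (not along the pixel's ray), 0 where there is no reading.
- bot.camera_model(name): a dict with "camera_matrix" (3x3 intrinsics, pixels), "rvec" (rotation vector, rad) and "tvec" (3), from world to camera coordinates, as OpenCV has them. Camera axes: x right, y down, z forward; pixel columns grow to the right and rows downward; lengths in m; the calibration is good to about 2 mm. A picture is of the moment at which its call begins. camera_model takes no time and is no camera call.
- bot.finish_job(): hands the job in; it is judged then, once.
The state is a dict: "t": time; "q": joint angles; "joint_vel": joint speeds; "joint_torque": joint torques, N m; "tcp_pos": TCP position; "ee_rot": TCP orientation; "ft_force": force on the tool from outside, world axes, zero at the start; "wrist_torque": the same for the moment, N m; "width": finger opening in m; "finger_force": force on a finger pad.
Only numpy, scipy, OpenCV 4.12 (cv2) and the standard library are available. Lean on these libraries where they do the work, as an engineer would, in place of code of your own. Each camera call takes 0.05 s, during which the arm holds its last target. There are 200 camera calls.

### The job

Test the stop station on the repair table: with your fingertips press its mushroom button straight down until it latches in, then twist it clockwise (seen from above) by the bar on its head until it unlatches, and let go so that it stands fully up and turned back again. Only touch the button: do not squeeze it, do not lift, tip or shove the loose station, and leave the mug, spool, case and screwdriver where they are.

Things in the scene. Friction and masses are not known exactly. Their poses are not given: they have to be found in the camera images.
- station: Stop station: grey metal box 100 x 100 mm, top 62 mm above the table, on a dark steel foot plate 130 (x) x 120 (y) x 8 mm, standing loose, about 1.8 kg. On it a round aluminium collar 48 mm across, to 70 mm, and the black mushroom button: head 54 mm across, its underside 11 mm above the collar when up, with a grip bar on top. Origin at the centre of the underside, z up along the button axis.
- stop_top (a point): Centre of the top face of the straight grey grip bar on the black mushroom head, on the button axis: 109 mm above the table when up, 101 mm when latched. Moves and turns with the button: x along the bar, y across it. Bar 50 mm long, 10 mm wide, 15 mm proud of the head (16 mm near its ends). Fingertips beside the bar ends, one or two opposite, can push it round.
- stop_press (a joint): How far the button is pushed down, m: 0 fully up, 0.010 at the bottom stop. A spring pushes it up (about 4 N at the top, 6 N at the bottom; a push of 8 to 14 N seats it). Pushed to the bottom it is caught and, let go, stays down at about 0.008. When the twist frees the catch the head springs up those 8 mm, so fingertips kept 10 mm above the head are not struck.
- stop_head (a joint): How far the button is twisted clockwise seen from above, rad: 0 at rest, 1.4 at the hard stop (it does not turn the other way). While latched down, twisting it past 0.5 to 0.6 rad frees the catch and it springs up; a weak spring (0.01 to 0.04 N m) turns it back to 0 when let go.
- mug: White mug, 76 mm across and 88 mm tall, loose, origin at the centre of its underside. A bystander.
- spool: Bare metal spool, 54 mm across and 42 mm tall, standing on its flange, loose, origin at the centre of its underside. A bystander.
- case: Flat black closed case, 110 x 75 x 35 mm, loose, origin at the centre of its underside. A bystander.
- screwdriver: Screwdriver with a wooden handle, 200 mm long and 26 mm thick, lying on the table, origin under its middle. A bystander.
There are look-alikes about, which are no part of the job. What is shaped like the station but yellow is not meant.

How it is judged:
By the outcome, as a careful person would: the job done as asked, in the order asked, and still so for the second after the job is handed in, with the robot touching nothing.
It also fails if it takes over 51 s, if anything falls off the work surface, if the arm or the gripper's body presses on something with over 40 N, if the wrist force passes 120 N, or if a joint passes its speed limit or range.

## Working session

There is one attempt and no reset: what is moved stays moved. The work goes in short steps, Python scripts to look and compute and a tool call to move; the robot and the scene stay as the last step left them, time stands still between calls to the robot, and variables do not carry over. Pictures are saved under pics/ and viewed, at most 10 in all, crops included, and the job is handed in when it is done.

Besides the shell and the picture viewer there is one more tool, called after "Emit:" by a JSON object that holds its "method" and its "body", one argument or row to a line. step_arm: Moves the arm, as the interface text tells. Its arguments: {"type":"object","properties":{"targets":{"type":"array","items":{"type":"array","items":{"type":"number"}}},"squeeze":{"type":"number"}},"required":["targets"]}

```bash
mkdir -p pics
cat > h.py <<'E'
import numpy as np,cv2
from workcell import bot
def snap(n,f):
    p,d=bot.snapshot(n); cv2.imwrite(f'pics/{f}.png',p[:,:,::-1]); np.save(f'pics/{f}.npy',d); return p,d
def world(n,d,pts):
    m=bot.camera_model(n);K=np.array(m['camera_matrix']);R=cv2.Rodrigues(np.array(m['rvec'],float))[0];t=np.array(m['tvec']).ravel()
    out=[]
    for u,v in pts:
        z=d[int(round(v)),int(round(u))]; out.append(R.T@(np.linalg.inv(K)@[u,v,1]*z-t))
    return np.array(out)
def plane(n,u,v,h):
    m=bot.camera_model(n);K=np.array(m['camera_matrix']);R=cv2.Rodrigues(np.array(m['rvec'],float))[0];t=np.array(m['tvec']).ravel()
    c=-R.T@t; r=R.T@np.linalg.inv(K)@[u,v,1]; return c+r*(h-c[2])/r[2]
E
python3 - <<'E'
from h import *
a,_=snap('top','top0');b,_=snap('scene','scene0')
print({k:np.round(v,3) for k,v in bot.observe().items()})
E
```

```text
{'t': np.float64(0.1), 'q': array([ 1.011,  0.218,  1.615, -0.   ,  1.311, -0.112]), 'joint_vel': array([ 0.001, -0.001, -0.006, -0.002,  0.001, -0.001]), 'joint_torque': array([-2.0000e-03, -3.9808e+01, -3.0497e+01, -0.0000e+00,  4.0000e-03,
        0.0000e+00]), 'tcp_pos': array([0.27 , 0.563, 0.21 ]), 'ee_rot': array([ 0.222,  0.975, -0.001, -0.   ]), 'ft_force': array([ 0.272,  0.701, -0.014]), 'wrist_torque': array([-0.046,  0.007,  0.026]), 'finger_force': np.float64(0.0), 'width': np.float64(0.086)}
```

View pics/top0.png

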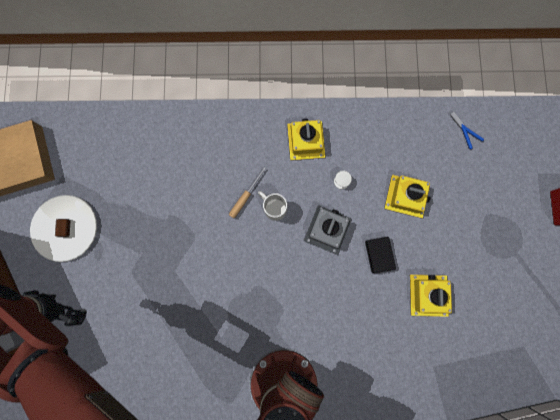

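View pics/scene0.png

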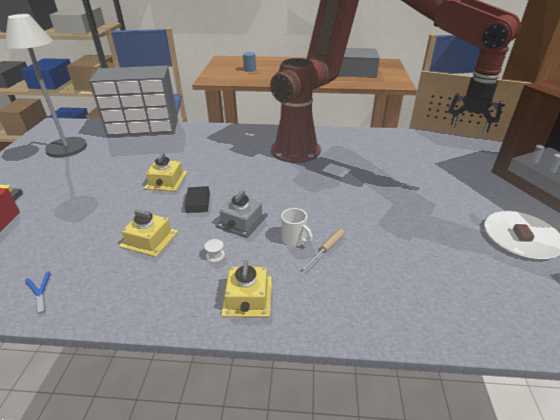

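Look-alikes in the top view are the yellow stations at (307,139), (409,195) and (437,297). The only grey one is at (330,228), or (240,212) in the scene view, so I choose that one and check it in a crop.

Run:
```python
from h import *
im=cv2.imread('pics/top0.png');d=np.load('pics/top0.npy')
cv2.imwrite('pics/crop.png',cv2.resize(im[180:280,260:400],None,fx=5.6,fy=5.6,interpolation=cv2.INTER_CUBIC))
im2=cv2.imread('pics/scene0.png')
s=np.load('pics/scene0.npy')
# segment points by height
for n,D,(u0,u1,v0,v1) in (('top',d,(305,356,200,256)),('scene',s,(210,270,180,235))):
    pts=[(u,v) for v in range(v0,v1) for u in range(u0,u1) if D[v,u]>0]
    W=world(n,D,pts)
    for lo,hi in ((.1035,.115),(.088,.098),(.056,.066),(.004,.012)):
        m=(W[:,2]>lo)&(W[:,2]<hi); P=W[m]
        if len(P)<5: print(n,lo,len(P)); continue
        r=cv2.minAreaRect((P[:,:2]*1000).astype(np.float32)); print(n,lo,len(P),P.mean(0).round(4),np.round(r[0],1),np.round(r[1],1),round(r[2],1))
```

```text
top 0.1035 50 [ 0.484  -0.1508  0.1071] [ 484.3 -151.1] [ 9.9 49.5] 65.3
top 0.088 139 [ 0.4848 -0.1506  0.0916] [ 484.8 -150.4] [49.7 49.7] 87.0
top 0.056 668 [ 0.483  -0.1499  0.0606] [ 484.5 -151.5] [98.9 99.3] 67.6
top 0.004 323 [ 0.4735 -0.1418  0.0071] [ 488.4 -160.7] [165.2 173.9] 88.0
scene 0.1035 37 [ 0.49   -0.1498  0.1068] [ 487.7 -151.2] [13.6 51.4] 69.4
scene 0.088 94 [ 0.4942 -0.1463  0.091 ] [ 490.3 -148.8] [44.5 49.6] 14.7
scene 0.056 418 [ 0.5045 -0.1466  0.0604] [ 488.8 -149.3] [ 98.  102.6] 66.1
scene 0.004 266 [ 0.5227 -0.143   0.0071] [ 487.7 -150.4] [121.3 133.7] 67.2
```

View pics/crop.png

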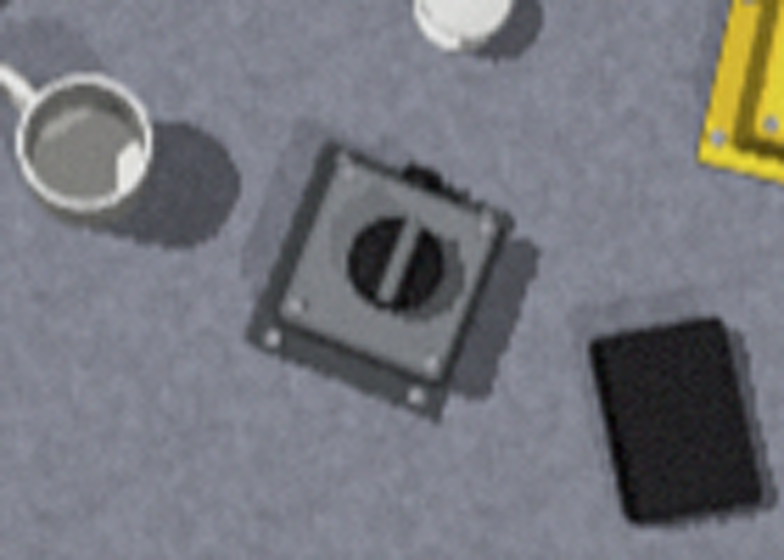

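The crop shows the grey station. Its black head is at crop (396,263), and the bar runs from (380,300) to (412,218). The depth data gives the bar centre near (0.486, -0.151) with yaw about -23°. Its height of 0.107 and its 50 x 10 mm size fit the description.

Plan: with the fingers about 30 mm open, press both bar ends. Then lift, turn 80° counterclockwise, lower beside the bar and twist clockwise.

Emit:
{"method": "step_arm", "body": {
  "targets": [
    [-25,-27.5,0,45,0.3],
    [-50.4,-55,0,87,0.3],
    [-50.4,-55,0,87,0.3],
    [-50.4,-55,0,87,0.3],
    [-50.4,-55,0,87,0.3],
    [-50.4,-55,0,87,0.3],
    [-50.4,-55,0,87,0.3],
    [-50.4,-55,0,87,0.3],
    [-50.4,-55,0,87,0.3],
    [-50.4,-55,0,87,0.3],
    [-50.4,-55,0,87,0.3],
    [-50.4,-55,0,87,0.3],
    [-50.4,-55,0,87,0.3],
    [-50.4,-55,0,87,0.3],
    [-50.4,-55,0,87,0.3],
    [-50.4,-55,0,87,0.3],
    [-50.4,-55,0,87,0.3],
    [-50.4,-55,0,87,0.3],
    [-50.4,-55,0,87,0.3],
    [-50.4,-55,0,87,0.3]
  ]
}}

```text
t: 1.77
tcp_pos: [0.4866, -0.1522, 0.2107]
ee_rot: [0.833, 0.553, -0.0, -0.001]
ft_force: [0.3, 0.6, 0.4]
width: 0.0302
finger_force: 0.0
```

Emit:
{"method": "step_arm", "body": {
  "targets": [
    [0,0,3,0,0.3],
    [0,0,6,0,0.3],
    [0,0,7.5,0,0.3],
    [0,0,7.5,0,0.3],
    [0,0,7.5,0,0.3]
  ]
}}

```text
t: 2.18
tcp_pos: [0.4855, -0.1488, 0.1352]
ee_rot: [0.832, 0.555, -0.001, -0.002]
ft_force: [0.8, 1.5, 0.6]
width: 0.0299
finger_force: 0.0
```

Run:
```python
from h import *
a,_=snap('scene','s1')
cv2.imwrite('pics/s1c.png',cv2.resize(a[120:250,170:320,::-1],None,fx=5,fy=4.6,interpolation=cv2.INTER_CUBIC))
```

```text
(no output)
```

View pics/s1c.png

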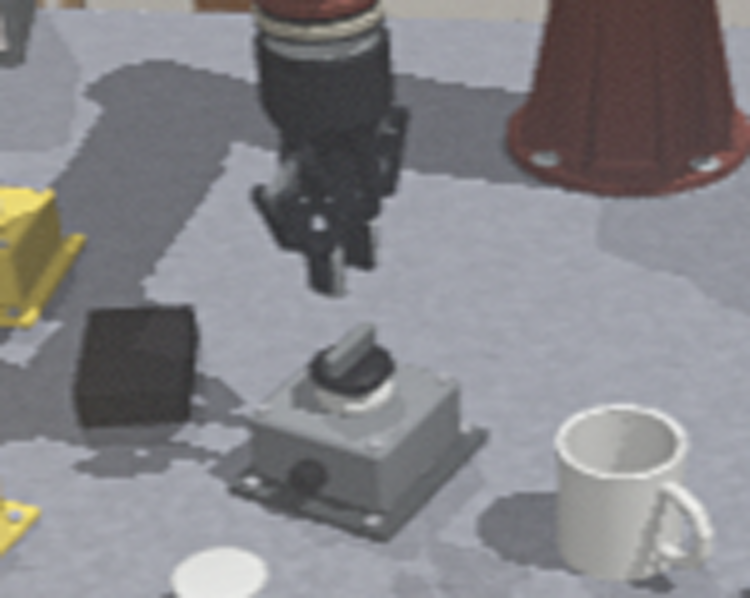

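The fingers hang open over the bar, with the tips at crop (325,290) and (360,265) and the bar at (355,345). I'll check how far the pose has settled.

Run:
```python
from h import *
o=bot.observe();print(o['t'],o['tcp_pos'].round(4) if hasattr(o['tcp_pos'],'round') else o['tcp_pos'],o['ft_force'],o['q'])
d=np.load('pics/s1.npy')
W=world('scene',d,[(u,v) for v in range(165,188) for u in range(225,250) if 0<d[v,u]])
m=(W[:,2]>.112)&(np.hypot(W[:,0]-.486,W[:,1]+.15)<.06)
P=W[m];print(len(P),np.sort(P[:,2])[:25].round(4));L=P[P[:,2]<.135];print(L.mean(0),L.min(0),L.max(0))
```

```text
2.2333 [ 0.4868 -0.1496  0.1368] [0.38068247 0.02985967 1.36324836] [-4.36180637e-01  4.92675055e-02  1.94897223e+00  2.09199223e-04
  1.14326438e+00 -4.21791585e-02]
282 [0.1536 0.1541 0.1553 0.156  0.157  0.1573 0.1574 0.1575 0.1575 0.158
 0.1584 0.1594 0.1599 0.1599 0.1599 0.1599 0.1601 0.1603 0.1604 0.1606
 0.161  0.1613 0.1615 0.1615 0.162 ]<stdin>:6: RuntimeWarning: Mean of empty slice.
  ret = um.true_divide(
Traceback (most recent call last):
ValueError: zero-size array to reduction operation minimum which has no identity
```

Run:
```python
from h import *
d=np.load('pics/s1.npy')
for u in (232,235,237,241,243):
  print(u,[tuple(int(x) for x in (1000*w).round()) for w in world('scene',d,[(u,v) for v in range(172,188,2)])])
a,d=snap('scene','s2'); m=bot.camera_model('scene')
print(cv2.projectPoints(np.array([[.4868,-.1496,.1368],[.4868,-.1496,.1228]]),np.array(m['rvec'],float),np.array(m['tvec'],float),np.array(m['camera_matrix']),None)[0].ravel())
for u in (232,235,237,241,243):
  print(u,[tuple(int(x) for x in (1000*w).round()) for w in world('scene',d,[(u,v) for v in range(172,188,2)])])
print(bot.observe()['tcp_pos'])
```

```text
232 [(532, -155, 213), (534, -156, 208), (510, -162, 186), (510, -162, 179), (512, -163, 173), (508, -164, 163), (278, -220, 0), (290, -218, -1)]
235 [(516, -150, 203), (516, -151, 197), (513, -152, 188), (511, -153, 179), (515, -153, 175), (513, -154, 167), (504, -157, 154), (287, -207, -3)]
237 [(510, -146, 200), (510, -146, 193), (508, -148, 185), (510, -148, 179), (509, -148, 172), (508, -149, 164), (509, -149, 157), (287, -200, -2)]
241 [(474, -142, 178), (475, -142, 171), (474, -143, 163), (476, -143, 157), (246, -192, -2), (261, -189, -1), (275, -187, 0), (285, -186, -3)]
243 [(474, -136, 178), (474, -136, 171), (476, -136, 165), (476, -137, 157), (246, -184, -1), (260, -182, -1), (273, -180, -2), (284, -178, -3)]
[238.69040751 185.60394788 239.02430467 189.40728613]
232 [(532, -155, 213), (534, -155, 208), (508, -162, 184), (513, -162, 181), (508, -163, 170), (512, -163, 166), (275, -221, -2), (286, -219, -4)]
235 [(518, -150, 205), (517, -151, 197), (513, -152, 188), (513, -153, 181), (515, -153, 175), (513, -154, 167), (506, -156, 155), (290, -207, 0)]
237 [(509, -146, 199), (510, -147, 193), (508, -148, 185), (508, -148, 178), (511, -148, 173), (511, -148, 166), (511, -149, 159), (288, -200, -1)]
241 [(472, -142, 177), (473, -143, 170), (477, -142, 166), (473, -144, 155), (247, -192, -1), (259, -190, -2), (272, -188, -3), (285, -186, -3)]
243 [(475, -135, 179), (478, -135, 173), (477, -136, 166), (478, -136, 159), (243, -185, -4), (262, -182, 0), (272, -180, -2), (289, -177, 1)]
[ 0.48771458 -0.15016887  0.13777062]
```

Emit:
{"method": "step_arm", "body": {
  "targets": [
    [0,0,0.3,0,0.3],
    [0,0,0.6,0,0.3],
    [0,0,0.9,0,0.3],
    [0,0,0.9,0,0.3]
  ]
}}

```text
t: 2.62
tcp_pos: [0.4866, -0.1505, 0.1271]
ee_rot: [0.832, 0.554, -0.0, -0.0]
ft_force: [-0.9, 0.4, -0.2]
width: 0.0304
finger_force: 0.0
```

Emit:
{"method": "step_arm", "body": {
  "targets": [
    [0,0,0.1,0,0.3],
    [0,0,0.2,0,0.3],
    [0,0,0.3,0,0.3],
    [0,0,0.4,0,0.3],
    [0,0,0.4,0,0.3]
  ]
}}

```text
t: 3.03
tcp_pos: [0.4866, -0.1505, 0.123]
ee_rot: [0.832, 0.554, -0.0, -0.0]
ft_force: [0.5, 0.2, 0.7]
width: 0.03
finger_force: 0.0
```

Emit:
{"method": "step_arm", "body": {
  "targets": [
    [0,0,0.1,0,0.3],
    [0,0,0.2,0,0.3],
    [0,0,0.3,0,0.3],
    [0,0,0.4,0,0.3],
    [0,0,0.4,0,0.3]
  ]
}}

```text
t: 3.45
tcp_pos: [0.4866, -0.1505, 0.119]
ee_rot: [0.832, 0.554, -0.0, -0.0]
ft_force: [0.3, 0.2, -0.4]
width: 0.0298
finger_force: 0.0
```

Run:
```python
from h import *
a,d=snap('scene','s3')
cv2.imwrite('pics/s3c.png',cv2.resize(a[165:235,200:275,::-1],None,fx=8,fy=8,interpolation=cv2.INTER_CUBIC))
for u in (233,235,237,241,243):
  print(u,[tuple(int(x) for x in (1000*w).round()) for w in world('scene',d,[(u,v) for v in range(180,200,2)])])
print(bot.observe()['ft_force'])
```

```text
233 [(531, -155, 186), (516, -159, 169), (514, -160, 161), (510, -162, 150), (505, -163, 140), (311, -211, -4), (331, -207, 1), (337, -206, -3), (349, -204, -3), (490, -170, 91)]
235 [(513, -153, 174), (513, -154, 167), (515, -154, 161), (514, -155, 154), (514, -155, 146), (313, -203, -2), (326, -200, -2), (342, -197, 1), (478, -166, 91), (511, -159, 107)]
237 [(1441, 60, 789), (509, -149, 164), (511, -149, 159), (510, -150, 151), (511, -150, 145), (310, -196, -4), (324, -194, -3), (339, -191, -1), (503, -154, 109), (509, -153, 106)]
241 [(475, -144, 150), (475, -144, 142), (275, -187, -1), (288, -185, 0), (302, -183, 0), (311, -181, -2), (478, -146, 107), (482, -146, 102), (483, -146, 96), (487, -146, 91)]
243 [(478, -137, 152), (475, -138, 142), (271, -180, -3), (289, -177, 0), (296, -176, -3), (465, -142, 106), (475, -140, 105), (476, -141, 99), (478, -141, 92), (490, -139, 93)]
[ 0.55450329  0.26240254 -0.73664494]
```

View pics/s3c.png

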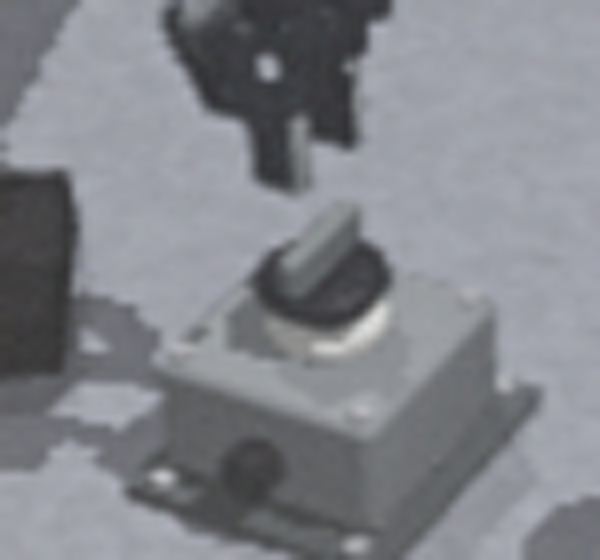

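The crop shows the tips at (285,185) and (345,140), still about 28 mm above the bar at (320,245). At this opening they are about 19 mm behind the TCP. I'll go on by camera and force.

Emit:
{"method": "step_arm", "body": {
  "targets": [
    [0,0,0.4,0,0.3],
    [0,0,0.8,0,0.3],
    [0,0,1.2,0,0.3],
    [0,0,1.6,0,0.3],
    [0,0,1.8,0,0.3],
    [0,0,2.0,0,0.3],
    [0,0,2.0,0,0.3]
  ]
}}

```text
t: 4.08
tcp_pos: [0.4863, -0.1504, 0.0986]
ee_rot: [0.832, 0.554, -0.0, -0.0]
ft_force: [-0.6, -0.7, -0.9]
width: 0.03
finger_force: 0.0
```

Run:
```python
from h import *
a,d=snap('scene','s4')
for u in (233,235,237,241,243):
  print(u,[tuple(int(x) for x in (1000*w).round()) for w in world('scene',d,[(u,v) for v in range(184,202,1)])])
cv2.imwrite('pics/s4c.png',cv2.resize(a[165:235,200:275,::-1],None,fx=8,fy=8,interpolation=cv2.INTER_CUBIC))
```

```text
233 [(531, -156, 172), (531, -157, 168), (531, -157, 165), (514, -161, 149), (511, -162, 144), (514, -162, 142), (514, -162, 139), (513, -163, 134), (513, -163, 131), (510, -164, 125), (342, -205, 0), (348, -204, 1), (350, -203, -2), (483, -172, 90), (488, -171, 90), (494, -170, 91), (498, -169, 90), (501, -168, 88)]
235 [(518, -153, 163), (508, -156, 153), (512, -155, 152), (516, -154, 152), (514, -155, 146), (515, -155, 143), (517, -155, 141), (516, -156, 137), (519, -155, 136), (514, -157, 128), (507, -159, 119), (475, -167, 92), (480, -166, 92), (504, -160, 106), (509, -159, 106), (511, -159, 104), (511, -160, 100), (510, -160, 95)]
237 [(513, -148, 160), (511, -149, 156), (512, -149, 153), (509, -150, 147), (511, -150, 145), (510, -151, 140), (511, -150, 138), (512, -151, 134), (514, -151, 132), (507, -152, 124), (509, -152, 121), (511, -152, 119), (499, -155, 106), (507, -153, 108), (506, -154, 104), (505, -154, 100), (512, -153, 101), (509, -154, 95)]
241 [(473, -145, 134), (474, -145, 130), (472, -146, 126), (471, -146, 121), (469, -147, 116), (305, -182, -2), (311, -181, -3), (471, -147, 106), (480, -146, 108), (483, -145, 107), (487, -145, 106), (488, -145, 103), (487, -145, 98), (487, -145, 95), (488, -145, 92), (496, -144, 94), (496, -144, 90), (501, -143, 90)]
243 [(477, -138, 137), (477, -138, 133), (478, -138, 130), (477, -139, 126), (474, -140, 120), (306, -175, -1), (468, -141, 108), (475, -140, 109), (472, -141, 103), (472, -141, 99), (473, -141, 96), (478, -141, 96), (476, -141, 91), (482, -140, 91), (490, -139, 93), (493, -138, 92), (495, -138, 89), (507, -136, 95)]
```

View pics/s4c.png

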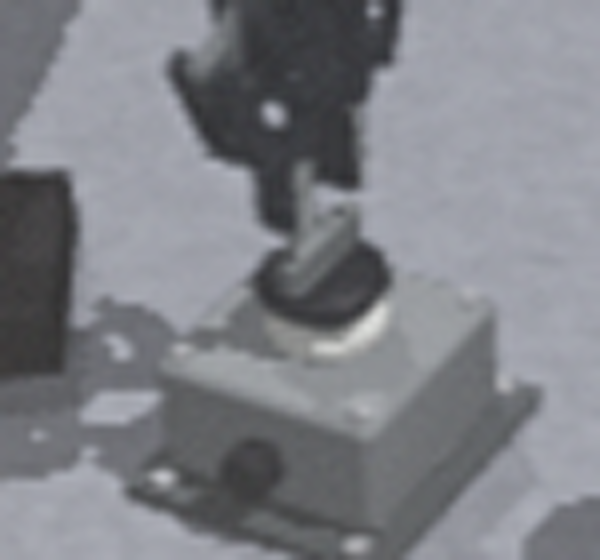

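The tips are now about 7 mm above the bar, over both of its ends: near tip at crop (285,225), bar end at (295,265).

Emit:
{"method": "step_arm", "body": {
  "targets": [
    [0,0,0.2,0,0.3],
    [0,0,0.4,0,0.3],
    [0,0,0.6,0,0.3],
    [0,0,0.6,0,0.3]
  ]
}}

```text
t: 4.47
tcp_pos: [0.4865, -0.1504, 0.0928]
ee_rot: [0.832, 0.554, -0.0, -0.0]
ft_force: [-0.1, -0.1, -0.1]
width: 0.0298
finger_force: 0.0
```

Emit:
{"method": "step_arm", "body": {
  "targets": [
    [0,0,0.1,0,0.3],
    [0,0,0.2,0,0.3],
    [0,0,0.2,0,0.3]
  ]
}}

```text
t: 4.72
tcp_pos: [0.4867, -0.1505, 0.0911]
ee_rot: [0.832, 0.554, -0.0, -0.0]
ft_force: [-0.5, 0.0, -0.4]
width: 0.0296
finger_force: 0.0
```

Emit:
{"method": "step_arm", "body": {
  "targets": [
    [0,0,0.1,0,0.3],
    [0,0,0.2,0,0.3],
    [0,0,0.2,0,0.3]
  ]
}}

```text
t: 4.97
tcp_pos: [0.4866, -0.1505, 0.0891]
ee_rot: [0.832, 0.554, -0.0, -0.0]
ft_force: [-0.2, 0.4, 0.2]
width: 0.0302
finger_force: 0.0
```

Emit:
{"method": "step_arm", "body": {
  "targets": [
    [0,0,0.1,0,0.3],
    [0,0,0.2,0,0.3],
    [0,0,0.2,0,0.3]
  ]
}}

```text
t: 5.22
tcp_pos: [0.4869, -0.1507, 0.0877]
ee_rot: [0.832, 0.554, 0.0, 0.0]
ft_force: [-1.1, -0.1, 4.1]
width: 0.0301
finger_force: 2.0
```

Emit:
{"method": "step_arm", "body": {
  "targets": [
    [0,0,0.1,0,0.3],
    [0,0,0.2,0,0.3],
    [0,0,0.2,0,0.3]
  ]
}}

```text
t: 5.47
tcp_pos: [0.487, -0.1507, 0.0857]
ee_rot: [0.832, 0.554, 0.0, 0.0]
ft_force: [-1.7, 1.0, 5.1]
width: 0.0299
finger_force: 2.6
```

Emit:
{"method": "step_arm", "body": {
  "targets": [
    [0,0,0.1,0,0.3],
    [0,0,0.2,0,0.3],
    [0,0,0.2,0,0.3]
  ]
}}

```text
t: 5.72
tcp_pos: [0.487, -0.1507, 0.0838]
ee_rot: [0.832, 0.554, 0.0, 0.0]
ft_force: [-2.9, -0.3, 6.3]
width: 0.0299
finger_force: 2.9
```

Emit:
{"method": "step_arm", "body": {
  "targets": [
    [0,0,0.1,0,0.3],
    [0,0,0.2,0,0.3],
    [0,0,0.3,0,0.3],
    [0,0,0.3,0,0.3]
  ]
}}

```text
t: 6.05
tcp_pos: [0.487, -0.1507, 0.0808]
ee_rot: [0.832, 0.554, 0.0, 0.0]
ft_force: [-1.0, -0.1, 4.5]
width: 0.03
finger_force: 2.4
```

Emit:
{"method": "step_arm", "body": {
  "targets": [
    [0,0,0.1,0,0.3],
    [0,0,0.2,0,0.3],
    [0,0,0.2,0,0.3]
  ]
}}

```text
t: 6.3
tcp_pos: [0.487, -0.1507, 0.0788]
ee_rot: [0.832, 0.554, 0.0, 0.0]
ft_force: [-1.3, 0.6, 5.1]
width: 0.0298
finger_force: 2.6
```

Emit:
{"method": "step_arm", "body": {
  "targets": [
    [0,0,0.05,0,0.3],
    [0,0,0.1,0,0.3],
    [0,0,0.1,0,0.3]
  ]
}}

```text
t: 6.55
tcp_pos: [0.487, -0.1507, 0.0785]
ee_rot: [0.832, 0.554, -0.0, 0.0]
ft_force: [-2.7, 1.5, 9.1]
width: 0.03
finger_force: 4.5
```

Emit:
{"method": "step_arm", "body": {
  "targets": [
    [0,0,0.05,0,0.3],
    [0,0,0.1,0,0.3],
    [0,0,0.1,0,0.3]
  ]
}}

```text
t: 6.8
tcp_pos: [0.4871, -0.1508, 0.0784]
ee_rot: [0.832, 0.554, -0.0, -0.0]
ft_force: [-6.0, 1.4, 13.6]
width: 0.0298
finger_force: 6.9
```

Bottomed at 13.6 N. Now lifting and turning counterclockwise, then checking the latch.

Emit:
{"method": "step_arm", "body": {
  "targets": [
    [0,0,-0.2,0,0.3],
    [0,0,-0.6,0,0.3],
    [0,0,-1.5,0,0.3],
    [0,0,-2.5,-7,0.3],
    [0,0,-2.8,-14,0.3],
    [0,0,-2.8,-21,0.3],
    [0,0,-2.8,-28,0.3],
    [0,0,-2.8,-35,0.3],
    [0,0,-2.8,-42,0.3],
    [0,0,-2.8,-49,0.3],
    [0,0,-2.8,-56,0.3],
    [0,0,-2.8,-63,0.3],
    [0,0,-2.8,-70,0.3],
    [0,0,-2.8,-77,0.3],
    [0,0,-2.8,-80,0.3],
    [0,0,-2.8,-80,0.3],
    [0,0,-2.8,-80,0.3]
  ]
}}

```text
t: 8.22
tcp_pos: [0.4866, -0.1505, 0.1041]
ee_rot: [0.282, 0.959, 0.0, -0.0]
ft_force: [-0.2, 0.1, 0.5]
width: 0.0294
finger_force: 0.0
```

```bash
cat > m.py <<'E'
from h import *
import sys
a,s=snap('scene',sys.argv[1])
W=world('scene',s,[(u,v) for v in range(170,235) for u in range(205,272) if s[v,u]>0])
c=np.hypot(W[:,0]-.488,W[:,1]+.15)<.03
h=W[c&(W[:,2]<.113)][:,2]
print(np.histogram(h,bins=np.arange(.066,.116,.002)))
for lo,hi in ((.0965,.113),(.056,.066),(.004,.012)):
    P=W[(W[:,2]>lo)&(W[:,2]<hi)&(np.hypot(W[:,0]-.488,W[:,1]+.15)<(.035 if lo>.08 else .12))]
    if len(P)>4:
        r=cv2.minAreaRect((P[:,:2]*1000).astype(np.float32)); print(lo,len(P),P.mean(0).round(4),np.round(r[0],1),np.round(r[1],1),round(r[2],1))
print(bot.observe()['tcp_pos'],bot.observe()['ft_force'])
cv2.imwrite(f'pics/{sys.argv[1]}c.png',cv2.resize(a[165:235,200:275,::-1],None,fx=8,fy=8,interpolation=cv2.INTER_CUBIC))
E
python3 m.py s5
```

```text
(array([21, 22,  9,  0,  0,  0,  1,  4,  5, 12, 23, 13, 34, 20,  9,  4,  9,
        8,  5,  5, 10,  7,  0,  0]), array([0.066, 0.068, 0.07 , 0.072, 0.074, 0.076, 0.078, 0.08 , 0.082,
       0.084, 0.086, 0.088, 0.09 , 0.092, 0.094, 0.096, 0.098, 0.1  ,
       0.102, 0.104, 0.106, 0.108, 0.11 , 0.112, 0.114]))
0.0965 47 [ 0.4957 -0.1511  0.1037] [ 490.1 -151.7] [13.3 44.3] 68.0
0.056 414 [ 0.5044 -0.1458  0.0603] [ 489.1 -149.9] [101.4  98.6] 66.1
0.004 271 [ 0.5221 -0.1429  0.0071] [ 487.4 -149.4] [119.7 134. ] 66.1
[ 0.48663397 -0.15048667  0.10418352] [ 0.51369482 -0.06795342  0.75903735]
```

View pics/s5c.png

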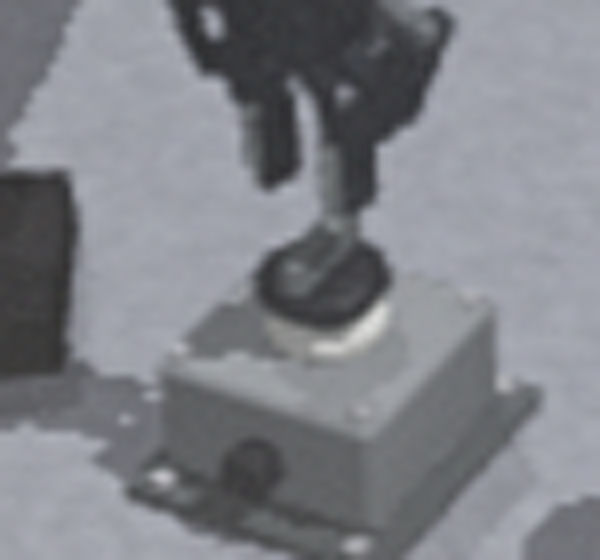

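Run:
```python
from h import *
d0=np.load('pics/scene0.npy');d4=np.load('pics/s4.npy');d5=np.load('pics/s5.npy')
px=[(u,v) for v in range(195,207) for u in range(232,250)]
A,B,C=[world('scene',d,px)[:,2].reshape(12,18) for d in (d0,d4,d5)]
np.set_printoptions(linewidth=150)
for X in (A,B,C): print((1000*X).round().astype(int))
```

```text
[[ -4  -3  -4  90  91 109 105 107 103 100  97  94  91  91  -2   1  -4  -3]
 [ -6  -2  93  91 107 108 108 105 100  96  93  91  89  93  91  -3  -2   0]
 [ 86  88 105 108 109 109 106 101 101  94  92  91  91  89  90  90   2   0]
 [ 91  91 105 105 107 108 102 100  92  91  93  91  92  89  93  89  87  -2]
 [ 89  90 101 104 102 100  95  94  93  89  90  89  90  91  89  89  89  60]
 [ 86  88  98  99 100  98  92  91  94  90  88  91  93  92  91  90  87  61]
 [ 88  90  93  93  96  95  93  92  90  91  89  91  90  90  87  85  58  62]
 [ 85  88  89  90  91  91  92  89  90  92  91  88  87  89  83  85  62  59]
 [ 59  89  87  88  86  88  89  90  90  88  88  89  88  83  82  67  60  60]
 [ 60  71  81  88  87  85  88  83  87  87  86  83  82  68  68  71  61  61]
 [ 57  66  69  70  81  80  83  82  80  83  71  67  69  67  68  66  63  60]
 [ 63  68  70  70  68  67  70  66  68  68  69  67  69  70  68  63 789  61]]
[[ -1   1  -3  92  91 119 109 105 105 103  99  96  92  88  -2  -2  -2   0]
 [ -1  -2  92  92 108 106 106 105 101  98  96  91  93  90  90  -2   0  -2]
 [ 87  90 108 106 105 108 105 101  97  95  93  91
[... 902 characters left out ...]
 92  89  91  88  -2  -1]
 [ 91  93 105 107 107 107 101  99  97  93  93  92  90  91  88  88  86  -2]
 [ 91  90 102 101 101 100 100  96  92  91  94  92  91  92  91  88  87  59]
 [ 88  91  96  98  98  96  94  93  93  93  92  90  94  92  87  87  79  61]
 [ 86  90  91  95  97  94  92  92  94  92  90  91  93  90  90  87  62  62]
 [ 84  91  87  89  92  93  91  90  91  93  90  90  89  86  87  84  61  60]
 [ 60  87  88  88  86  92  87  87  86  88  91 789  86  86  81  70  61  61]
 [ 61  66  82  83  86  85  86  87  86  85  85  85  83  70  69  68  61  62]
 [ 62  69  68  67  81  82  83  83  81  85  71  67  69  67  69  67  67  61]
 [ 60  63  70  67  69  70  68  71  67  68  67  69  68  71  70  65  59  61]]
```

It did not latch: the depth over the head matches the start. I'll press again, harder and with a dwell.

Emit:
{"method": "step_arm", "body": {
  "targets": [
    [0,0,0,7,0.3],
    [0,0,0,14,0.3],
    [0,0,0,21,0.3],
    [0,0,0,28,0.3],
    [0,0,0,35,0.3],
    [0,0,0,42,0.3],
    [0,0,0,49,0.3],
    [0,0,0,56,0.3],
    [0,0,0,63,0.3],
    [0,0,0,70,0.3],
    [0,0,0,77,0.3],
    [0,0,0,80,0.3],
    [0,0,0.6,80,0.3],
    [0,0,1.2,80,0.3],
    [0,0,1.6,80,0.3],
    [0,0,1.9,80,0.3],
    [0,0,2.2,80,0.3],
    [0,0,2.5,80,0.3],
    [0,0,2.8,80,0.3],
    [0,0,2.8,80,0.3]
  ]
}}

```text
t: 9.93
tcp_pos: [0.4867, -0.1506, 0.0784]
ee_rot: [0.832, 0.555, -0.001, -0.001]
ft_force: [-6.3, 2.1, 15.1]
width: 0.0297
finger_force: 7.6
```

Emit:
{"method": "step_arm", "body": {
  "targets": [
    [0,0,0.05,0,0.3],
    [0,0,0.1,0,0.3],
    [0,0,0.1,0,0.3],
    [0,0,0.1,0,0.3]
  ]
}}

```text
t: 10.27
tcp_pos: [0.4867, -0.1506, 0.0783]
ee_rot: [0.832, 0.555, -0.001, -0.001]
ft_force: [-8.2, 3.2, 19.6]
width: 0.03
finger_force: 9.8
```

Emit:
{"method": "step_arm", "body": {
  "targets": [
    [0,0,-0.2,0,0.3],
    [0,0,-0.4,0,0.3],
    [0,0,-0.7,0,0.3],
    [0,0,-0.7,0,0.3],
    [0,0,-0.7,0,0.3]
  ]
}}

```text
t: 10.68
tcp_pos: [0.4867, -0.1506, 0.082]
ee_rot: [0.832, 0.555, -0.0, -0.0]
ft_force: [-0.5, -0.2, 0.0]
width: 0.03
finger_force: 0.0
```

Latched: no force with the tips 1.5 mm above. Next I lift, turn 80° counterclockwise and check.

Emit:
{"method": "step_arm", "body": {
  "targets": [
    [0,0,-0.5,0,0.3],
    [0,0,-1.2,0,0.3],
    [0,0,-1.2,-7,0.3],
    [0,0,-1.2,-14,0.3],
    [0,0,-1.2,-21,0.3],
    [0,0,-1.2,-28,0.3],
    [0,0,-1.2,-35,0.3],
    [0,0,-1.2,-42,0.3],
    [0,0,-1.2,-49,0.3],
    [0,0,-1.2,-56,0.3],
    [0,0,-1.2,-63,0.3],
    [0,0,-1.2,-70,0.3],
    [0,0,-1.2,-77,0.3],
    [0,0,-1.2,-80,0.3],
    [0,0,-1.2,-80,0.3]
  ]
}}

```text
t: 11.93
tcp_pos: [0.487, -0.1507, 0.0948]
ee_rot: [0.281, 0.96, -0.0, 0.0]
ft_force: [-0.4, 0.7, 0.2]
width: 0.0298
finger_force: 0.0
```

```bash
python3 m.py s6
```

```text
(array([ 8,  6,  1,  1,  9,  7, 20, 18, 38, 21,  6,  6,  3,  3, 11,  7, 10,
        3,  1,  0,  0,  0,  0,  0]), array([0.066, 0.068, 0.07 , 0.072, 0.074, 0.076, 0.078, 0.08 , 0.082,
       0.084, 0.086, 0.088, 0.09 , 0.092, 0.094, 0.096, 0.098, 0.1  ,
       0.102, 0.104, 0.106, 0.108, 0.11 , 0.112, 0.114]))
0.0965 20 [ 0.4972 -0.1538  0.0992] [ 496.8 -154.1] [ 7.2 28.6] 63.2
0.056 435 [ 0.5023 -0.1477  0.0603] [ 487.8 -150. ] [ 98.8 101.2] 66.1
0.004 263 [ 0.5221 -0.1439  0.007 ] [ 517.9 -138.4] [ 91.7 172.8] 21.6
[ 0.48701067 -0.15071505  0.09473269] [0.02156333 0.30967779 0.16325149]
```

View pics/s6c.png

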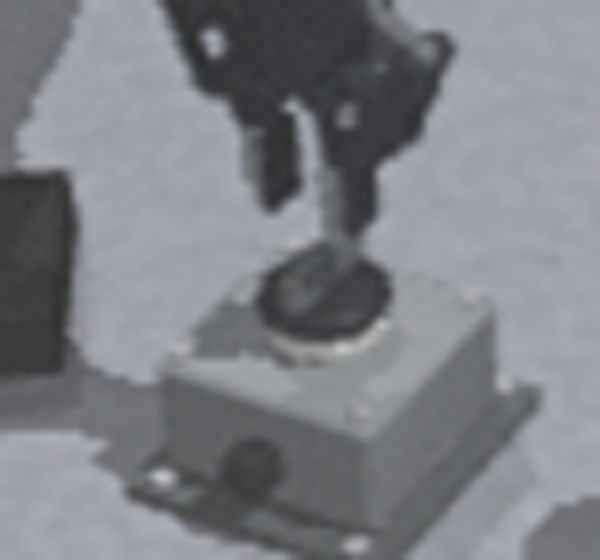

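The head is down about 8 mm (measured 0.083), with the fingers on either side of the bar at crop (275,195) and (345,230). Lowering beside the bar now.

Emit:
{"method": "step_arm", "body": {
  "targets": [
    [0,0,0.4,0,0.3],
    [0,0,0.8,0,0.3],
    [0,0,1.2,0,0.3],
    [0,0,1.6,0,0.3],
    [0,0,1.95,0,0.3],
    [0,0,1.95,0,0.3]
  ]
}}

```text
t: 12.48
tcp_pos: [0.4858, -0.1502, 0.0735]
ee_rot: [0.281, 0.96, 0.0, -0.001]
ft_force: [-0.2, 0.6, -1.1]
width: 0.03
finger_force: 0.0
```

Emit:
{"method": "step_arm", "body": {
  "targets": [
    [0,0,0,5,0.3],
    [0,0,0,10,0.3],
    [0,0,0,14,0.3],
    [0,0,0,18,0.3],
    [0,0,0,22,0.3],
    [0,0,0,26,0.3],
    [0,0,0,30,0.3],
    [0,0,0,34,0.3],
    [0,0,0,37,0.3],
    [0,0,0,40,0.3],
    [0,0,0,40,0.3]
  ]
}}

```text
t: 13.4
tcp_pos: [0.4868, -0.1506, 0.0748]
ee_rot: [0.593, 0.805, -0.0, 0.0]
ft_force: [1.5, -0.1, 0.3]
width: 0.0299
finger_force: 0.0
```

Emit:
{"method": "step_arm", "body": {
  "targets": [
    [0,0,0,3,0.3],
    [0,0,0,6,0.3],
    [0,0,0,9,0.3],
    [0,0,0,12,0.3],
    [0,0,0,15,0.3],
    [0,0,0,15,0.3]
  ]
}}

```text
t: 13.9
tcp_pos: [0.4867, -0.1507, 0.0748]
ee_rot: [0.692, 0.722, -0.0, -0.0]
ft_force: [0.1, -0.8, 0.8]
width: 0.0302
finger_force: 0.1
```

Emit:
{"method": "step_arm", "body": {
  "targets": [
    [0,0,0,3,0.3],
    [0,0,0,6,0.3],
    [0,0,0,9,0.3],
    [0,0,0,12,0.3],
    [0,0,0,14,0.3],
    [0,0,0,14,0.3]
  ]
}}

```text
t: 14.4
tcp_pos: [0.4863, -0.1508, 0.0747]
ee_rot: [0.775, 0.632, -0.0, -0.0]
ft_force: [-1.0, -1.6, -0.3]
width: 0.0301
finger_force: 0.8
```

```bash
python3 m.py s7
```

```text
(array([21, 21,  5,  0,  0,  0,  2,  2,  6, 11, 17, 21, 20, 13,  2, 14,  3,
        7, 11, 13, 13, 10, 11,  2]), array([0.066, 0.068, 0.07 , 0.072, 0.074, 0.076, 0.078, 0.08 , 0.082,
       0.084, 0.086, 0.088, 0.09 , 0.092, 0.094, 0.096, 0.098, 0.1  ,
       0.102, 0.104, 0.106, 0.108, 0.11 , 0.112, 0.114]))
0.0965 80 [ 0.4936 -0.1463  0.1049] [ 491.5 -151.8] [31.7 48. ] 62.7
0.056 416 [ 0.5041 -0.1464  0.0604] [ 489.  -151.1] [100.4 102.3] 66.4
0.004 257 [ 0.5233 -0.1447  0.0069] [ 517.5 -140.1] [ 91.8 170.3] 20.8
[ 0.48639313 -0.15072676  0.07472381] [-1.38504477 -1.19953641  0.34003641]
```

View pics/s7c.png

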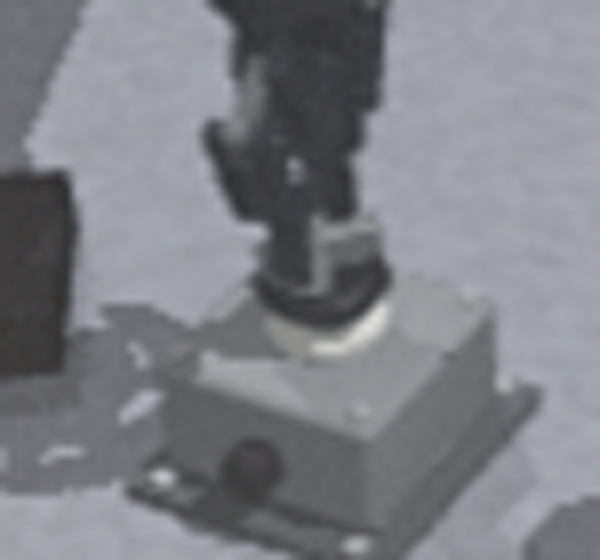

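The head has sprung up (measured 0.091, white collar showing), with the bar turned to crop (345,250). I'll turn back, then lift away.

Emit:
{"method": "step_arm", "body": {
  "targets": [
    [0,0,0,-4,0.3],
    [0,0,0,-8,0.3],
    [0,0,0,-12,0.3],
    [0,0,0,-16,0.3],
    [0,0,0,-20,0.3],
    [0,0,0,-24,0.3],
    [0,0,0,-28,0.3],
    [0,0,0,-32,0.3],
    [0,0,0,-36,0.3],
    [0,0,0,-40,0.3],
    [0,0,0,-45,0.3],
    [0,0,0,-50,0.3],
    [0,0,0,-55,0.3],
    [0,0,0,-60,0.3],
    [0,0,0,-65,0.3],
    [0,0,0,-67,0.3],
    [0,0,0,-67,0.3],
    [0,0,0,-67,0.3]
  ]
}}

```text
t: 15.95
tcp_pos: [0.487, -0.1505, 0.0748]
ee_rot: [0.298, 0.955, 0.0, 0.0]
ft_force: [-1.0, -0.5, -0.0]
width: 0.0298
finger_force: 0.0
```

Emit:
{"method": "step_arm", "body": {
  "targets": [
    [0,0,-0.5,0,0.3],
    [0,0,-1.2,0,0.3],
    [0,0,-2.5,0,0.3],
    [0,0,-5,0,0.3],
    [0,0,-8,0,0.3],
    [0,0,-11,0,0.3],
    [0,0,-11,0,0.3],
    [0,0,-11,0,0.3],
    [0,0,-11,0,0.3],
    [0,0,-11,0,0.3],
    [0,0,-11,0,0.3],
    [0,0,-11,0,0.3]
  ]
}}

```text
t: 16.95
tcp_pos: [0.4858, -0.1502, 0.1833]
ee_rot: [0.298, 0.955, 0.0, -0.001]
ft_force: [0.1, -0.5, 0.3]
width: 0.0296
finger_force: 0.0
```

```bash
python3 m.py s8
```

```text
(array([20, 22,  7,  0,  0,  0,  0,  7,  5,  9, 20, 21, 41, 12,  6,  9,  4,
        7,  7,  9, 17,  6,  0,  0]), array([0.066, 0.068, 0.07 , 0.072, 0.074, 0.076, 0.078, 0.08 , 0.082,
       0.084, 0.086, 0.088, 0.09 , 0.092, 0.094, 0.096, 0.098, 0.1  ,
       0.102, 0.104, 0.106, 0.108, 0.11 , 0.112, 0.114]))
0.0965 56 [ 0.4906 -0.1499  0.104 ] [ 486.  -153.3] [20.  51.2] 67.5
0.056 414 [ 0.5043 -0.1467  0.0604] [ 488.7 -149.5] [ 99.4 101. ] 67.6
0.004 263 [ 0.5227 -0.1437  0.0071] [ 489.7 -151.1] [121.3 130.3] 67.7
[ 0.48597953 -0.15024893  0.18349018] [-0.61904822 -0.33971848 -0.66049405]
```

View pics/s8c.png

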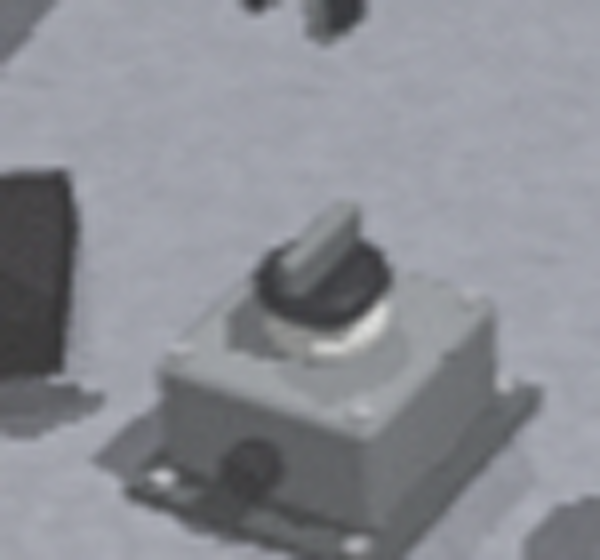

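The button stands fully up and its bar is back at the starting direction, at crop (320,245). The station has not moved and the gripper is clear.

```bash
python3 -c "
from workcell import bot
print(bot.finish_job())"
```

```text
the job is handed in; nothing more can be done
None
```

The job is handed in: I pressed the grey station's button until it latched, twisted it clockwise until it freed, and let go, and the last picture shows it fully up and turned back; the first press (about 14 N) did not latch, so I pressed again at about 20 N.

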